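# Meter two wing nuts from the bench hopper

## Task

Two small three-bay hoppers stand on the mending bench; one holds wing nuts, the other plain round bushings. Draw the gate of the wing-nut hopper partly open by its knob, just far enough that the wing nuts in its two far bays drop into the dish below while the third stays in the hopper, then push the gate fully home again and let go. Leave the gate of the bushing hopper shut.

Things in the scene. Friction and masses are not known exactly. Their poses are not given: they have to be found in the camera images.
- nut_hopper: Tin hopper fixed to the bench on a wooden stand 214 x 110 mm; origin at the stand's centre, on the bench. Along x a row of three open-topped square bays, 36 mm inside, 4 mm dividers, centres at x = +40 (far), 0 (middle), -40 mm (near); bay floor (the gate) 85 mm up, flared lips 137 mm up. The gate's knob stands on the -x side, facing the robot.
- nut_gate (a joint): Travel (m) of the steel bottom gate, drawn out along the hopper's -x. 0 = home (a stop), starts at 0 to 0.008, stop at 0.130; about 2 N friction, stays where left. It uncovers the far bay first: far bay fully open at 0.046, middle at 0.086; the near bay begins to open at 0.090, but its nut is dragged to the near side and drops only beyond about 0.107. 0.090 to 0.102 drops two.
- nut_gate_knob (a point): Grip point on the axis of the gate's upright round wooden knob (20 mm diameter, 85 to 140 mm above the bench; this point at 122 mm). Moves with the gate. Its x axis points along the slide towards the hopper: draw along -x, push home along +x; z up. With the gate home the stand's rails (89 mm high) begin 49 mm along +x, the tin bays (137 mm high) at 88 mm.
- nut_dish: Loose steel dish, 168 x 90 mm, 30 mm high, 3 mm walls, standing on the hopper's 8 mm foot board below the bays; origin at the centre of its underside, long side (x) along the gate's slide.
- nut_far: Zinc wing nut (hub 14 mm across, 28 mm over the wings, 16 mm high) lying loose in the wing-nut hopper, in the far bay (farthest from the knob); origin at the centre of the hub's underside.
- nut_mid: Zinc wing nut (hub 14 mm across, 28 mm over the wings, 16 mm high) lying loose in the wing-nut hopper, in the middle bay; origin at the centre of the hub's underside.
- nut_near: Zinc wing nut (hub 14 mm across, 28 mm over the wings, 16 mm high) lying loose in the wing-nut hopper, in the near bay (nearest the knob), the one to keep; origin at the centre of the hub's underside.
- bush_gate (a joint): Travel of the gate of the other hopper, the same in make but holding three round steel bushings (24 mm diameter, 12 mm high); 0 = home, starts at 0 to 0.008. To be left alone. The two hoppers stand left and right of the bench centre in either order.

How it is judged:
On the way:
1. with the gate drawn open, the far and middle wing nuts lie in the dish and the near one is still in the hopper (x of nut_far in the frame of nut_dish between -0.083 and 0.083 m and y of nut_far in the frame of nut_dish between -0.045 and 0.045 m and z of each of nut_far, nut_mid in the frame of nut_dish below 0.035 m and x of nut_mid in the frame of nut_dish between -0.083 and 0.083 m and y of nut_mid in the frame of nut_dish between -0.045 and 0.045 m and height (world z) of nut_near above 0.078 m and distance of nut_near from where it was at the start of the episode below 0.05 m and value of joint nut_gate above 0.05 m), for 0.2 s.
At the end, for the whole second after the job is handed in: The far and middle wing nuts lie at rest in the dish, the near wing nut is still in the hopper (above 78 mm, within 50 mm of its start), the wing-nut gate is home to within 12 mm and the bushing gate is within 14 mm of home (x of nut_far in the frame of nut_dish between -0.083 and 0.083 m and y of nut_far in the frame of nut_dish between -0.045 and 0.045 m and z of each of nut_far, nut_mid in the frame of nut_dish below 0.035 m and x of nut_mid in the frame of nut_dish between -0.083 and 0.083 m and y of nut_mid in the frame of nut_dish between -0.045 and 0.045 m and height (world z) of nut_near above 0.078 m and distance of nut_near from where it was at the start of the episode below 0.05 m and value of joint nut_gate below 0.012 m and value of joint bush_gate below 0.014 m and linear speed of each of nut_far, nut_mid, nut_near below 0.02 m/s); the robot touches nothing.
It fails at once if the bushing hopper's gate is drawn open (beyond 20 mm) (value of joint bush_gate above 0.02 m).
It fails at once if the third wing nut drops out of the hopper (height (world z) of nut_near below 0.07 m).
It also fails if it takes over 38 s, if anything falls off the work surface, if the arm or the gripper's body presses on something with over 40 N, if the wrist force passes 120 N, or if a joint passes its speed limit or range.

## Robot

A 6-joint arm with a two-finger parallel gripper is mounted at the origin on the work surface. World frame = base frame: x ahead of the robot, y to its left, z up, the work surface at z = 0. Lengths are in m, angles in rad, forces in N, time in s.
With the tool pointing down it reaches from about 0.325 to 0.85 m from the base axis. Payload 4.4 kg.
Tool frame: the origin (TCP) lies midway between the tips of the shut fingers; the grasp point (between the pads) lies env.pinch_z behind it (env.pinch_z is the distance from the TCP to the grasp point, in m); z points along the fingers, x is the direction in which the jaws open and shut, and the axes are right-handed (so a half turn about z gives the same grasp; the last joint's range is limited). The gripper opens to 94 mm and grips with 3 to 60 N. Pads are 16 mm wide; open, the fingers measure 119 mm over their backs; the gripper's body (75 mm by 177 mm) begins 78 mm behind the grasp point.
Start: joints at [-1.446, 0.207, 1.542, -0, 1.393, -0.15], TCP at [0.157, -0.553, 0.205] pointing down, gripper open.
Joint ranges: [-2.73, 2.73], [-0.86, 2.22], [0.23, 2.46], [-1.11, 4.25], [0.08, 2.63], [-2.82, 2.82]. Speed limits (rad/s): [2.79, 2.79, 3.14, 3.14, 3.14, 3.14].

## Interface

Orientations are given as a unit quaternion [w, x, y, z].
In Python, from rig import monitor, optics, env, nets gives the robot as it stands. The module is installed in compiled form; this text tells all that it offers.
- The arm moves only by the tool servo_tool, never from a script. Its argument "increments" is text: rows parted by semicolons, each of 7 numbers parted by spaces: the shift along the tool's x, y, z in cm, then the turn, a rotation vector about the tool's x, y, z in units of 10 degrees (1.0 is 10 degrees), then the finger opening in cm, from 0 to 9.4. In form: dx dy dz ax ay az hand; .... A call has 1 to 20 rows; each row is the pose to reach, as a shift and turn from the pose commanded when the call began, along the tool's axes at that moment; what a row does not reach only later rows make up. A row lasts 1/8 s, in which the tool goes at most 62.5 mm and 10.7 degrees, less where a joint would pass 70% of its speed; a pose out of reach is approached as far as the arm can. A call with a gripper value outside its range is refused whole. The fingers move at their own pace and stop on an object; the grip force is fixed at half the most. Time passes only in rows, so rows that repeat a pose let the fingers close. It gives the time, the measured TCP pose, the force and the opening at its end, in the units of the state.
- monitor.get_state(): the state, without advancing time (a new reading comes with each control period).
- optics.camera(name): name is "scene" or "top" or "wrist"; returns the picture (480x640x3 uint8, blue, green, red); there is no depth.
- optics.calibration(name): a dict with "intrinsics" (3x3 intrinsics, pixels), "world_to_cam" (4x4, takes a point from world to camera coordinates); the wrist camera has in their place "hand_eye" (4x4, takes a point from camera to tool coordinates, whose origin is the TCP and whose axes are the tool frame's). Camera axes: x right, y up, looking along -z (the intrinsics and any distortion apply to the point x, -y, -z); pixel columns grow to the right and rows downward; lengths in m; the calibration is good to about 2 mm. A picture is of the moment at which its call begins: read the wrist's pose just before it. calibration takes no time and is no camera call.
- env.sign_off(): hands the job in, once; it reports no verdict.
Trained networks look in the newest picture that a camera, given by its name, has taken for a name from the list of things; names that differ only in an ending like _2 or _b are one class to them, and where a whole thing is asked for, a point or a joint stands for the part that bears it (a point fixed in the world has none). Each returns a list of dicts, best first, with "score" (0 to 1); they miss things now and then, are a little off and sometimes report something else, mostly with a low value. They report only what shows in the picture. A call takes as long as a camera call.
- nets.boxes_of(camera, name): "bbox" ([centre column, centre row, width, height] in pixels, round what is visible of it).
The state is a dict: "t": time; "joint_positions": joint angles; "joint_velocities": joint speeds; "tau": joint torques, N m; "ee_pos": TCP position; "eef_rot": TCP orientation; "contact_force": force on the tool from outside, world axes, zero at the start; "torque": the same for the moment, N m; "finger_gap": opening from 0.0 (shut) to 1.0 (fully open).
Only numpy, scipy, OpenCV 4.12 (cv2) and the standard library are available. Lean on these libraries where they do the work, as an engineer would, in place of code of your own. Each camera call takes 0.05 s, during which the arm holds its last target. There are 200 camera calls.

## Working session

There is one attempt and no reset: what is moved stays moved. The work goes in short steps, Python scripts to look and compute and a tool call to move; the robot and the scene stay as the last step left them, time stands still between calls to the robot, and variables do not carry over. Pictures are saved under pics/ and viewed, about 8 in all and at most 12, crops included, and the job is handed in when it is done.

Besides the shell and the picture viewer there is one more tool, called by a JSON object that holds its "name" and its "arguments". servo_tool: Moves the arm, as the interface text tells. Its arguments: {"type":"object","properties":{"increments":{"type":"string"}},"required":["increments"]}

```bash
mkdir -p pics
python3 - <<'E'
from rig import monitor, optics, env, nets
import cv2,numpy as np
s=monitor.get_state();print(s['t'],s['ee_pos'],s['eef_rot'],env.pinch_z)
for c in("scene","top"):
    im=optics.camera(c);cv2.imwrite(f"pics/{c}0.png",im)
    for n in("nut_hopper","nut_gate_knob","nut_dish","nut_far","bush_gate"):
        print(c,n,[(np.round(d['bbox']).tolist(),round(d['score'],2)) for d in nets.boxes_of(c,n)][:4])
    k=optics.calibration(c);print(k)
print(optics.calibration("wrist"))
E
```

```text
0.0 [ 0.15646005 -0.55247154  0.20428579] [-7.96381302e-04  7.97605469e-01 -6.03178437e-01 -8.09260695e-04] 0.0188
scene nut_hopper [([382.0, 216.0, 118.0, 137.0], 0.85)]
scene nut_gate_knob [([365.0, 182.0, 81.0, 72.0], 0.61)]
scene nut_dish [([385.0, 236.0, 86.0, 60.0], 0.66)]
scene nut_far []
scene bush_gate [([234.0, 323.0, 127.0, 81.0], 0.77)]
{'intrinsics': array([[590.27487139,   0.        , 308.93760156],
       [  0.        , 590.27487139, 243.69238681],
       [  0.        ,   0.        ,   1.        ]]), 'world_to_cam': array([[ 0.77986265,  0.6259461 , -0.00239313, -0.48379921],
       [-0.48708852,  0.60925313,  0.62574388,  0.25046666],
       [ 0.39313996, -0.48682861,  0.78002492, -1.42346888],
       [ 0.        ,  0.        ,  0.        ,  1.        ]])}
top nut_hopper [([225.0, 227.0, 98.0, 167.0], 0.88)]
top nut_gate_knob [([207.0, 243.0, 55.0, 146.0], 0.61)]
top nut_dish [([243.0, 219.0, 30.0, 95.0], 0.94)]
top nut_far []
top bush_gate []
{'intrinsics': array([[500.90507711,   0.        , 330.19413671],
       [  0.        , 500.90507711, 236.50132764],
       [  0.        ,   0.        ,   1.        ]]), 'world_to_cam': array([[ 0.01000104, -0.99985627,  0.01368984, -0.02553456],
       [ 0.98533676,  0.01218595,  0.17018511, -0.64179458],
       [-0.17032747,  0.01178707,  0.98531701, -0.78436459],
       [ 0.        ,  0.        ,  0.        ,  1.        ]])}
{'intrinsics': array([[354.77714572,   0.        , 317.30977154],
       [  0.        , 354.77714572, 239.77870242],
       [  0.        ,   0.        ,   1.        ]]), 'hand_eye': array([[ 9.99999571e-01, -8.51324485e-04,  3.64292034e-04,
        -1.66816239e-04],
       [-7.09379214e-04, -9.57164421e-01, -2.89544068e-01,
        -8.43421718e-02],
       [ 5.95183329e-04,  2.89543685e-01, -9.57164615e-01,
        -1.79180910e-01],
       [ 0.00000000e+00,  0.00000000e+00,  0.00000000e+00,
         1.00000000e+00]])}
```

View pics/top0.png

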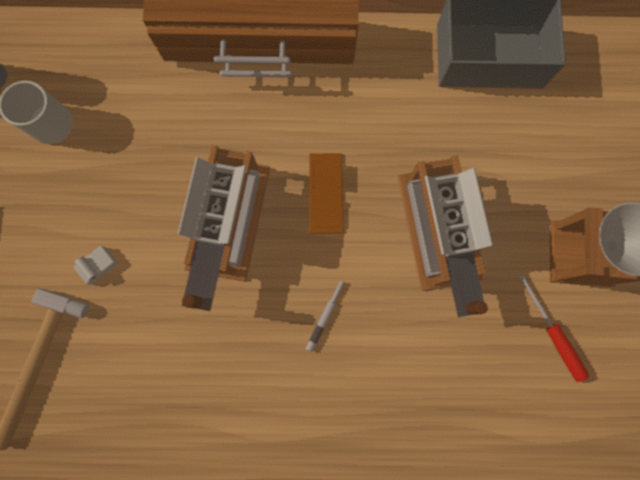

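View pics/scene0.png

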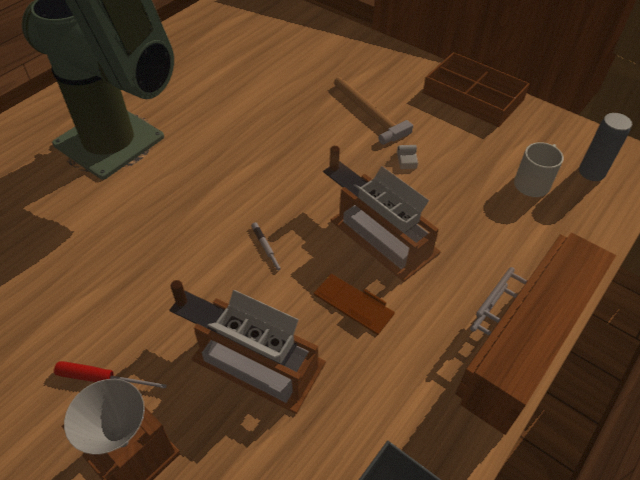

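The wing-nut hopper is the left one: in the top view its bays are at about (216,205) and its knob at (192,299). In the scene view its knob is at (335,158). The bushing hopper is the other one, and I'll leave it alone. Next I'll zoom in to get precise pixels.

Run:
```python
import cv2,numpy as np
a=cv2.imread("pics/top0.png")[140:320,165:285];b=cv2.imread("pics/scene0.png")[135:255,320:440]
a=cv2.resize(a,(400,600),interpolation=cv2.INTER_CUBIC);b=cv2.resize(b,(400,400),interpolation=cv2.INTER_CUBIC)
o=np.zeros((600,800,3),np.uint8);o[:,:400]=a;o[:400,400:]=b;cv2.imwrite("pics/crop.png",o)
```

```text
(no output)
```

View pics/crop.png

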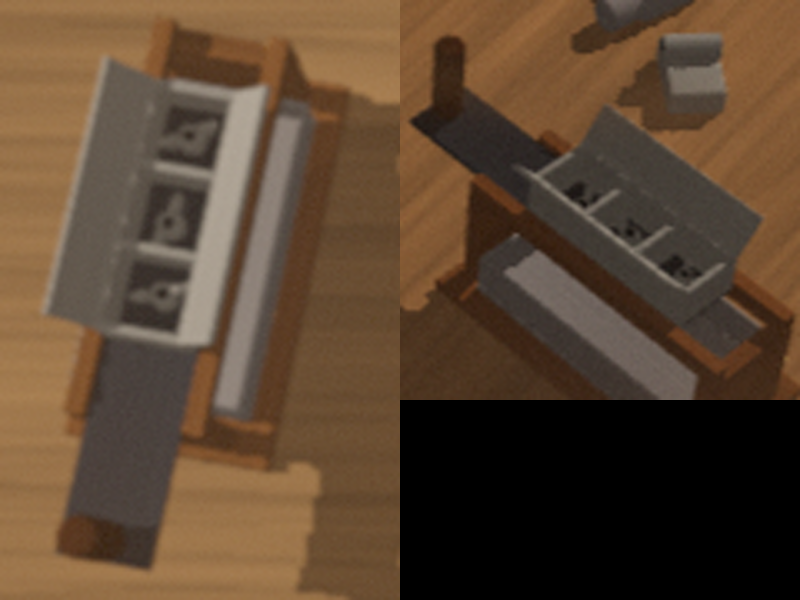

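Crop, mapped back to full pixels: top view has the knob top at about (187.5,300.5) and its base at (197.4,302). Scene view has the knob top at (334.7,147.5) and its base at (334,169.5). The gate edges and the dish edges give the slide direction.

```bash
cat > h.py <<'E'
import numpy as np
from rig import optics
def ray(c,uv,T=None):
    k=optics.calibration(c);K=k['intrinsics']
    d=np.linalg.inv(K)@[uv[0],uv[1],1.];d=np.array([d[0],-d[1],-d[2]])
    if T is None: T=np.linalg.inv(k['world_to_cam'])
    return T[:3,3],T[:3,:3]@d
def atz(c,uv,z,T=None):
    o,d=ray(c,uv,T);return o+d*(z-o[2])/d[2]
E
python3 - <<'E'
from h import *
np.set_printoptions(precision=4,suppress=True)
f=lambda x,y:(165+x/3.3333,140+y/3.3333)
g=lambda x,y:(320+(x-400)/3.3333,135+y/3.3333)
print("top:",atz("top",f(77,535),.140),atz("top",f(106,541),.087))
print("scene:",atz("scene",g(449,41),.140),atz("scene",g(447,115),.087))
def az(c,p,q,z):
    v=atz(c,q,z)-atz(c,p,z);return np.degrees(np.arctan2(v[1],v[0])),np.linalg.norm(v)
print(az("top",f(65,525),f(103,340),.086),az("top",f(153,568),f(193,350),.086),"nuts",az("top",f(162,295),f(190,130),.095))
print("dishrim",az("top",f(218,412),f(282,112),.038),"board",az("top",f(270,465),f(345,90),.008),"lip",az("top",f(45,313),f(105,58),.137))
print("scene dish",az("scene",g(505,268),g(640,385),.038),"lip",az("scene",g(605,105),g(762,218),.16))
for p in [(162,295),(174,218),(190,130)]: print(atz("top",f(*p),.095))
E
```

```text
top: [0.5296 0.19   0.14  ] [0.5291 0.1904 0.087 ]
scene: [0.5332 0.1926 0.14  ] [0.5394 0.1853 0.087 ]
(np.float64(-8.323758643885746), np.float64(0.08960262717387486)) (np.float64(-7.6449001917452195), np.float64(0.10490462507994003)) nuts (np.float64(-6.647929939089907), np.float64(0.08242119292902124))
dishrim (np.float64(-9.506240693624923), np.float64(0.16040934517314695)) board (np.float64(-9.129778471026409), np.float64(0.20685011732444228)) lip (np.float64(-9.591626345839954), np.float64(0.12215944423170855))
scene dish (np.float64(-11.94108148908545), np.float64(0.11917614118177335)) lip (np.float64(-9.554202527021438), np.float64(0.1190971495620395))
[0.6458 0.1682 0.095 ]
[0.6836 0.1643 0.095 ]
[0.7277 0.1586 0.095 ]
```

Both cameras put the knob at about (0.531, 0.190), and the slide runs at about -9° yaw. I'll go to a hover above it with the jaws across the slide.

{"name": "servo_tool", "arguments": {"increments": "-5 -4.6 -3.6 0 0 0.3 6; -10 -9.2 -3.6 0 0 0.6 6; -14 -12.8 -3.6 0 0 0.9 6; -18 -16.5 -3.6 0 0 1.2 6; -22 -20.2 -3.6 0 0 1.5 6; -26 -23.8 -3.6 0 0 1.8 6; -30 -27.5 -3.6 0 0 2.1 6; -34 -31.1 -3.6 0 0 2.5 6; -38 -34.8 -3.6 0 0 2.5 6; -42 -38.5 -3.6 0 0 2.5 6; -46 -42.1 -3.6 0 0 2.5 6; -50 -45.8 -3.6 0 0 2.5 6; -54 -49.5 -3.6 0 0 2.5 6; -58 -53.1 -3.6 0 0 2.5 6; -61.3 -56.1 -3.6 0 0 2.5 6; -61.3 -56.1 -3.6 0 0 2.5 6; -61.3 -56.1 -3.6 0 0 2.5 6; -61.3 -56.1 -3.6 0 0 2.5 6"}}

```text
t: 2.85
ee_pos: [0.5291, 0.1882, 0.2416]
eef_rot: [-0.0, -0.648, 0.762, -0.0]
contact_force: [-0.4, 0.6, -0.5]
finger_gap: 0.637
```

Run:
```python
from h import *
from rig import monitor,nets
import cv2
s=monitor.get_state();im=optics.camera("wrist");cv2.imwrite("pics/w1.png",im)
print(s['t'],s['ee_pos'],s['eef_rot'],s['joint_positions'],s['contact_force'],s['finger_gap'])
print(nets.boxes_of("wrist","nut_gate_knob")[:2])
```

```text
2.85 [0.52906752 0.18819233 0.24155521] [-1.52238434e-04 -6.47588772e-01  7.61989996e-01 -7.95383438e-05] [ 1.87811245e-01  1.52065348e-01  1.53013540e+00 -2.90502677e-04
  1.45957808e+00  1.92060458e+00] [-0.36263024  0.61885181 -0.54234063] 0.637225022094405
[{'bbox': [314.9, 130.8, 54.9, 231.2], 'score': 0.68}]
```

View pics/w1.png

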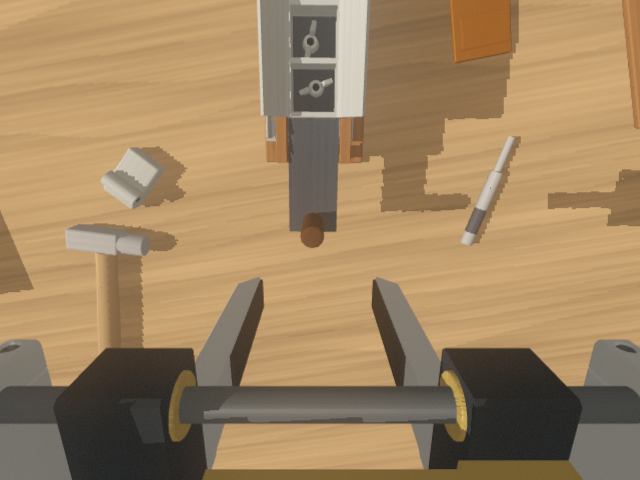

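The wrist view shows the knob top at (312,237). The gate edges run vertically in the picture, so the yaw matches. The near ends of the rails are at row 162.

Run:
```python
from h import *
from rig import monitor
from scipy.spatial.transform import Rotation as R
np.set_printoptions(precision=4,suppress=True)
s=monitor.get_state();q=np.array(s['eef_rot']);T=np.eye(4);T[:3,:3]=R.from_quat(q[[1,2,3,0]]).as_matrix();T[:3,3]=s['ee_pos']
T=T@optics.calibration("wrist")['hand_eye']
k=atz("wrist",(312,237),.140,T);print("knob",k)
M=R.from_quat(q[[1,2,3,0]]).as_matrix();print("tool d",M.T@(k-s['ee_pos'])*100)
for a,b in [((289,231),(290,122)),((338,231),(338,122))]:
    v=atz("wrist",b,.086,T)-atz("wrist",a,.086,T);print("az",np.degrees(np.arctan2(v[1],v[0])))
for p in [(281,162),(346,162)]:
    r=atz("wrist",p,.089,T);print("rail ahead of knob", -(M.T@(r-k))*100)
print("tool x az",np.degrees(np.arctan2(M[1,0],M[0,0])))
```

```text
knob [0.5316 0.1923 0.14  ]
tool d [-0.4423 -0.1654 10.1741]
az -11.078825665134344
az -8.282058425213371
rail ahead of knob [ 2.8964  5.6635 -5.1016]
rail ahead of knob [-3.0623  5.6679 -5.1019]
tool x az -99.289774407064
```

The knob is at (0.5316, 0.1923), and all three cameras agree within 3 mm. The rails are 57 mm away against 49 mm when home, so the gate starts about 7 mm open. I'll descend and grip.

{"name": "servo_tool", "arguments": {"increments": "-0.4 -0.2 4 0 0 0 6; -0.4 -0.2 8 0 0 0 6; -0.4 -0.2 11 0 0 0 6; -0.4 -0.2 13 0 0 0 6; -0.4 -0.2 13.8 0 0 0 6; -0.4 -0.2 13.8 0 0 0 6; -0.4 -0.2 13.8 0 0 0 0; -0.4 -0.2 13.8 0 0 0 0; -0.4 -0.2 13.8 0 0 0 0; -0.4 -0.2 13.8 0 0 0 0; -0.4 -0.2 13.8 0 0 0 0; -0.4 -0.2 13.8 0 0 0 0"}}

```text
t: 4.45
ee_pos: [0.5321, 0.1925, 0.1037]
eef_rot: [-0.0, -0.648, 0.761, -0.0]
contact_force: [-1.7, -2.1, 2.7]
finger_gap: 0.21
```

The opening is 19.8 mm, so the knob is gripped. Next I'll find the home stop by pushing gently along tool -y.

{"name": "servo_tool", "arguments": {"increments": "0 -0.2 0 0 0 0 0; 0 -0.4 0 0 0 0 0; 0 -0.5 0 0 0 0 0; 0 -0.5 0 0 0 0 0"}}

```text
t: 4.95
ee_pos: [0.5372, 0.1916, 0.1036]
eef_rot: [-0.0, -0.648, 0.762, -0.0]
contact_force: [-2.1, -4.9, 3.3]
finger_gap: 0.21
```

{"name": "servo_tool", "arguments": {"increments": "0 -0.1 0 0 0 0 0; 0 -0.2 0 0 0 0 0; 0 -0.3 0 0 0 0 0; 0 -0.3 0 0 0 0 0"}}

```text
t: 5.45
ee_pos: [0.5392, 0.1912, 0.1036]
eef_rot: [-0.001, -0.648, 0.762, 0.0]
contact_force: [-4.1, -5.2, 6.4]
finger_gap: 0.207
```

{"name": "servo_tool", "arguments": {"increments": "0 -0.1 0 0 0 0 0; 0 -0.2 0 0 0 0 0; 0 -0.2 0 0 0 0 0"}}

```text
t: 5.82
ee_pos: [0.5392, 0.1912, 0.1036]
eef_rot: [-0.003, -0.648, 0.761, 0.002]
contact_force: [-9.2, -3.8, 9.6]
finger_gap: 0.211
```

It hit the stop: the TCP holds at x = 0.5392 and the force rises, which agrees with the 7 mm start opening. I'll draw about 93 mm first, then check.

{"name": "servo_tool", "arguments": {"increments": "0 0.6 0 0 0 0 0; 0 1.4 0 0 0 0 0; 0 2.2 0 0 0 0 0; 0 3 0 0 0 0 0; 0 3.8 0 0 0 0 0; 0 4.6 0 0 0 0 0; 0 5.4 0 0 0 0 0; 0 6.2 0 0 0 0 0; 0 7 0 0 0 0 0; 0 7.8 0 0 0 0 0; 0 8.5 0 0 0 0 0; 0 9 0 0 0 0 0; 0 9.4 0 0 0 0 0; 0 9.6 0 0 0 0 0; 0 9.6 0 0 0 0 0; 0 9.6 0 0 0 0 0"}}

```text
t: 7.82
ee_pos: [0.447, 0.2072, 0.1036]
eef_rot: [0.0, -0.648, 0.762, 0.001]
contact_force: [-0.5, 1.5, 4.0]
finger_gap: 0.209
```

Run:
```python
from rig import monitor,optics,nets
import cv2,numpy as np
s=monitor.get_state();p=s['ee_pos'];print(s['t'],p,s['contact_force'],s['finger_gap'],"drawn",np.hypot(p[0]-.5392,p[1]-.1912))
o=np.zeros((600,800,3),np.uint8)
a=optics.camera("top");b=optics.camera("scene")
cv2.imwrite("pics/top1.png",a);cv2.imwrite("pics/scene1.png",b)
o[:,:400]=cv2.resize(a[140:320,165:285],(400,600),interpolation=3);o[:400,400:]=cv2.resize(b[135:255,320:440],(400,400),interpolation=3)
cv2.imwrite("pics/crop1.png",o)
```

```text
7.825 [0.44696579 0.20724151 0.10359051] [-0.47276012  1.54457404  3.97771827] 0.20932847268668153 drawn 0.0936188014300878
```

View pics/crop1.png

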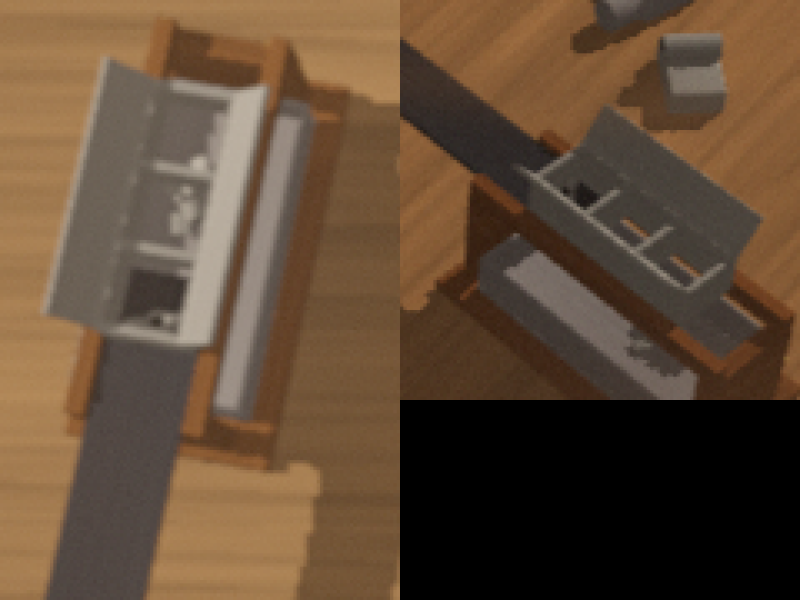

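At 93.6 mm drawn, the far and middle bays are open. Two nuts show through them, lying in the dish at crop (205,155) and (183,210). The near nut rests on the gate at (158,318). I've already held there longer than 0.2 s, so I'll push the gate home.

{"name": "servo_tool", "arguments": {"increments": "0 0 0 0 0 0 0; 0 -0.6 0 0 0 0 0; 0 -1.4 0 0 0 0 0; 0 -2.2 0 0 0 0 0; 0 -3 0 0 0 0 0; 0 -3.8 0 0 0 0 0; 0 -4.6 0 0 0 0 0; 0 -5.4 0 0 0 0 0; 0 -6.2 0 0 0 0 0; 0 -7 0 0 0 0 0; 0 -7.8 0 0 0 0 0; 0 -8.5 0 0 0 0 0; 0 -9 0 0 0 0 0; 0 -9.4 0 0 0 0 0; 0 -9.5 0 0 0 0 0; 0 -9.5 0 0 0 0 0; 0 -9.5 0 0 0 0 0"}}

```text
t: 10.05
ee_pos: [0.5392, 0.1912, 0.1036]
eef_rot: [-0.002, -0.648, 0.762, 0.001]
contact_force: [-4.8, -0.5, 8.8]
finger_gap: 0.204
```

The gate is home: the TCP is back at the same point and feels the stop. Now I'll back off to relieve the push, open, and rise.

{"name": "servo_tool", "arguments": {"increments": "0 0.15 0 0 0 0 0; 0 0.15 0 0 0 0 3; 0 0.15 0 0 0 0 6; 0 0.15 0 0 0 0 6; 0 0.15 0 0 0 0 6; 0 0.15 0 0 0 0 6; 0 0.15 -1 0 0 0 6; 0 0.15 -4 0 0 0 6; 0 0.15 -8 0 0 0 6; 0 0.15 -12 0 0 0 6; 0 4 -15 0 0 0 6; 0 8 -15 0 0 0 6; 0 10 -15 0 0 0 6; 0 10 -15 0 0 0 6; 0 10 -15 0 0 0 6"}}

```text
t: 11.92
ee_pos: [0.443, 0.2073, 0.2532]
eef_rot: [0.0, -0.648, 0.762, -0.0]
contact_force: [-0.1, -0.2, 0.0]
finger_gap: 0.639
```

Run:
```python
from rig import monitor,optics,nets
import cv2,numpy as np
s=monitor.get_state();print(s['t'],s['ee_pos'],s['contact_force'],s['finger_gap'])
o=np.zeros((600,800,3),np.uint8)
a=optics.camera("top");b=optics.camera("scene");w=optics.camera("wrist")
o[:,:400]=cv2.resize(a[140:320,165:285],(400,600),interpolation=3);o[:400,400:]=cv2.resize(b[135:255,320:440],(400,400),interpolation=3)
o[400:,400:660]=cv2.resize(w[:240,180:492],(260,200),interpolation=3)
cv2.imwrite("pics/crop2.png",o)
```

```text
11.925 [0.44299262 0.20731705 0.25324972] [-0.13466293 -0.24153016  0.04456582] 0.6390918242159344
```

View pics/crop2.png

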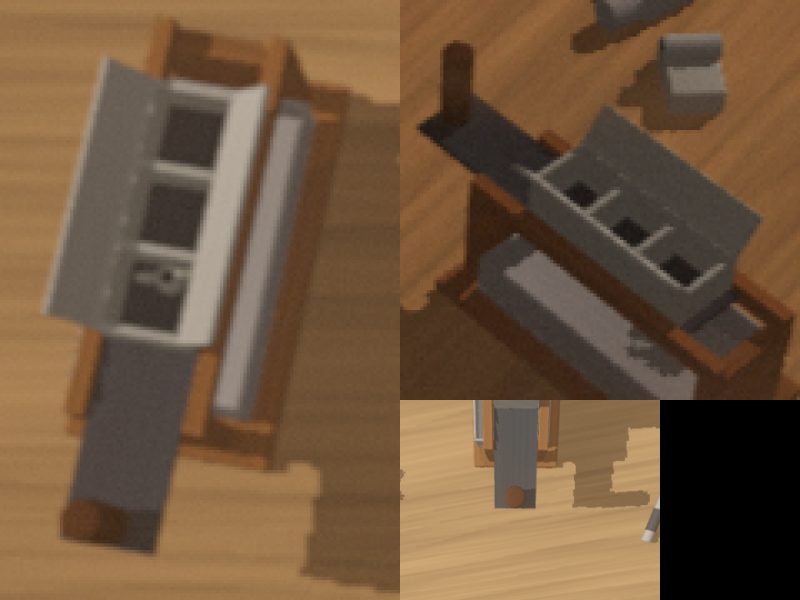

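The far and middle bays are empty, the near nut is in its bay at crop (165,275), the gate is home and the arm is clear.

```bash
python3 -c "
from rig import env;print(env.sign_off())"
```

```text
the job is handed in; nothing more can be done
None
```

I drew the wing-nut gate (left hopper) about 94 mm open, dropped the far and middle nuts into the dish, pushed the gate home and let go. I handed the job in at about 12 s; no verdict came back.

- **Gate:** I first pushed it home to find the stop, about 7 mm from where it started, and measured the draw from there. On return the tool came back to the same stop position, then I opened the fingers and raised the arm clear.
- **Nuts:** With the gate open, both dropped nuts showed through the empty bays, apparently lying in the dish. Afterwards the far and middle bays were empty and the near nut was still in its bay.
- **Arm:** It is clear of everything, with contact force about 0 N.
- **Bushing hopper:** I never touched it or its gate, but I didn't look at it again at the end.
- **Not checked directly:** Once the gate shut, the hopper hid the two dropped nuts, so their final rest is inferred from the view taken while the gate was open.

No check failed. The cameras agreed on the knob position to about 3 mm.

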